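Open the sinker mould

ROBOT

A 7-joint arm with a two-finger parallel gripper is mounted at the origin on the work surface. World frame = base frame: x ahead of the robot, y to its left, z up, the work surface at z = 0. Lengths are in mm, angles in rad, forces in N, time in s.
With the tool pointing down it reaches from about 400 to 875 mm from the base axis. Payload 4.4 kg.
Tool frame: the origin (TCP) lies midway between the tips of the shut fingers; the grasp point (between the pads) lies 19 mm behind it; z points along the fingers, y is the line along which they close (so a half turn about z gives the same grasp; the last joint's range is limited). The gripper opens to 85 mm and grips with 20 to 120 N. Pads are 22 mm wide; open, the fingers measure 114 mm over their backs; the gripper's body (76 mm by 85 mm) begins 54 mm behind the grasp point. The pads swing forward as they close: fully open they stand 13 mm farther back than shut.
Start: joints at [1.191, 0.628, 0.038, 1.517, -0.027, 0.996, -0.02], TCP at [200.667, -618.264, 231.313] pointing down, gripper open.
Joint ranges: [-3.06, 3.06], [-0.37, 2.12], [-1.25, 1.32], [0.18, 2.47], [-1.1, 4.24], [0.23, 1.98], [-2.94, 2.94]. Speed limits (rad/s): [2.57, 2.57, 3.14, 3.14, 3.14, 3.14, 3.14].

INTERFACE

Orientations are given as [roll, pitch, yaw] about the fixed x, y, z axes, in that order (R = Rz(yaw) Ry(pitch) Rx(roll)).
In Python, from cell import readout, optics, order gives the robot as it stands.
- The arm moves only by the shell command python3 -m jog 'ROWS'. ROWS is a JSON object of lists of equal length, an entry for each row: "claw": the opening, from 0 (shut) to 1 (fully open); "xyz": the shift along the tool's x, y, z each as a share of 0.1 m, from -1 to 1, a list of three; "twist": the turn, a rotation vector about the tool's x, y, z each as a share of 180 degrees, from -1 to 1, a list of three. A call has 1 to 12 rows; each row shifts and turns the commanded pose from where the row before left it, along the tool's axes as they then stand; what a row does not reach is not made up. A row lasts 1/8 s, in which the tool goes at most 62.5 mm and 10.7 degrees, less where a joint would pass 70% of its speed; a pose out of reach is approached as far as the arm can. A call with a number of a shift or a turn outside -1 to 1 is refused whole. A call with a gripper value outside its range is refused whole. The fingers move at their own pace and stop on an object; the grip force is fixed at half the most. Time passes only in rows, so rows that do not move let the fingers close. It gives the time, the measured TCP pose, the force, the opening and the grip force at its end, in the units of the state.
- readout.read_state(): the state, without advancing time (a new reading comes with each control period).
- optics.get_image(name): name is "side" or "top" or "wrist"; returns a dict with "color" (420x560x3 uint8, red, green, blue), "fovy" (degrees; the focal length in pixels is half the picture's height over the tangent of half this angle, whatever the lens; pixels are square), "cx", "cy" (the principal point, pixels), "view" (4x4, takes a point from world to camera coordinates). Camera axes: x right, y up, looking along -z (the intrinsics and any distortion apply to the point x, -y, -z); pixel columns grow to the right and rows downward; lengths in mm; the calibration is good to about 2 mm. A picture is of the moment at which its call begins. There is no depth.
- order.finish_job(): hands the job in; it is judged then, once.
Trained networks look in the newest picture that a camera, given by its name, has taken for a name from the list of things; names that differ only in an ending like _2 or _b are one class to them, and where a whole thing is asked for, a point or a joint stands for the part that bears it (a point fixed in the world has none). Each returns a list of dicts, best first, with "score" (0 to 1); they miss things now and then, are a little off and sometimes report something else, mostly with a low value. They report only what shows in the picture. A call takes as long as a camera call.
- optics.boxes_of(camera, label): "rect" ([left, top, width, height] in pixels, round what is visible of it).
The state is a dict: "clock": time; "qpos": joint angles; "qd": joint speeds; "tau": joint torques, N m; "eef_pos": TCP position; "tool_rot": TCP orientation; "force": force on the tool from outside, world axes, zero at the start; "torque": the same for the moment, N m; "width": finger opening in mm; "gripper_force": force on a finger pad.
Only numpy, scipy, OpenCV 4.12 (cv2) and the standard library are available. Lean on these libraries where they do the work, as an engineer would, in place of code of your own. Each camera call takes 0.05 s, during which the arm holds its last target. There are 200 camera calls.

TASK

Open the yellow sinker mould on the bench: press down its release tab so that the sprung lid pops up, then push the lid all the way over until it leans back against its stop and stays there by itself. Use the outside of the fingers only, do not pick anything up, leave the things around the mould where they stand, and finish clear of everything.

Things in the scene. Friction and masses are not known exactly. Their poses are not given: they have to be found in the camera images.
- mould: Yellow-painted steel mould frame screwed to the bench, 130 (x) by 160 mm (y), flat top at z = 45 mm, on a thin dark foot plate 170 by 190 mm. Origin: centre of the underside, on the bench. Its own -x is the front, where the release tab is; the lid is hinged along the back (+x). Place varies; turned up to 0.3 rad.
- release_tab (a joint): Bare steel rocker in the middle of the mould's front, pivot along mould y at x = -75, z = 30 mm. Pad 44 mm wide reaches from 5 to 63 mm in front of the pivot, rising outward 0.2 rad; behind, a hook 29 mm above the pivot reaches 5 mm over the lid's edge. Value: rad, 0 latched, grows as the pad is pressed down, stop 0.42; lets the lid go at about 0.25. Sprung back to 0.
- tab_press (a point): The place to press: upper face of the tab's pad, on its middle line, 44 mm in front of the pivot (at rest mould x = -119 mm, z = 41 mm). Moves with the tab. Pressed down here the tab yields from about 1.2 N and is at its stop at about 3.5 N, some 17 mm down.
- mould_lid (a joint): Yellow steel lid plate, 130 mm (hinge to front edge) by 160 mm (y), 4 mm thick, 0.42 kg. Value: rad, 0 = shut and level (middle plane z = 52 mm), grows as it opens up and backward, stop at 1.85. Once let go, its spring lifts it in about a second to about 0.65, where it floats. Short of about 1.3 it sinks slowly back; past about 1.5 it goes over to the stop and stays.
- lid_edge (a point): Middle of the lid's front (free) edge, 130 mm from the hinge line; moves with the lid; about 130 mm above the bench when the lid floats at 0.65 rad. Smooth and greased: a finger slides on it (friction 0.3). Pushed backward here, or up and back from beneath, the lid opens with well under 5 N.
- lid_hinge (a point): Middle of the hinge line, fixed on the mould at mould x = +65 mm, z = 52 mm; the line runs along the mould's y axis.
- sinker_a: Loose barrel-shaped lead sinker standing upright, 34 mm across, 42 mm high, beside the mould. Origin: centre of its underside. Leave it alone.
- sinker_b: Another such lead sinker, loose, same size and origin. Leave it alone.
- sinker_c: Another such lead sinker, loose, same size and origin. Leave it alone.
- crucible: Loose open fired clay crucible, 72 mm across the rim, 75 mm high, beside the mould. Origin: centre of its underside. Leave it alone.
- pan: Loose copper pan, 164 mm across, 40 mm high, with a brass handle reaching 190 mm from the centre along its own x, up to 50 mm high. Origin: centre of its underside. Leave it alone.
- mallet: Loose hammer lying on the bench. Leave it alone.
- tin: Loose open steel tin cup, 68 mm across, 85 mm high, left of the mould. Origin: centre of its underside. Leave it alone.

How it is judged:
By the outcome, as a careful person would: the job done as asked, in the order asked, and still so for the second after the job is handed in, with the robot touching nothing.
It also fails if it takes over 48 s, if anything falls off the work surface, if the arm or the gripper's body presses on something with over 40 N, if the wrist force passes 120 N, or if a joint passes its speed limit or range.

## Working session

There is one attempt and no reset: what is moved stays moved. The work goes in short steps, Python scripts to look and compute and a shell command to move; the robot and the scene stay as the last step left them, time stands still between calls to the robot, and variables do not carry over. Pictures are saved under pics/ and viewed, at most 10 in all, crops included, and the job is handed in when it is done.

```bash
mkdir -p pics; python3 - <<'E'
from cell import readout, optics
import cv2
for n in ("top","side"):
    im=optics.get_image(n); cv2.imwrite(f"pics/{n}0.png",im["color"][:,:,::-1])
    print(n,{k:(v.tolist() if hasattr(v,'tolist') else v) for k,v in im.items() if k!="color"})
    for l in ("mould","release_tab","mould_lid","tin","crucible","pan","sinker_a","mallet"):
        print(l,[(d["rect"],round(d["score"],2)) for d in optics.boxes_of(n,l)][:4])
s=readout.read_state();print(s)
E
```

```text
top {'fovy': 46.43456243557824, 'cx': 276.8185419925334, 'cy': 206.0914382080556, 'view': [[-0.008583412362277493, -0.9999502571212843, -0.005080188509978679, 54.2907841803328], [0.99329827689505, -0.00911167822907329, 0.11521940130539897, -548.9868973377029], [-0.1152599590037401, -0.004057166859724884, 0.9933270766708864, -1192.2632798729735], [0.0, 0.0, 0.0, 1.0]]}
mould [([256.9, 141.2, 82.9, 95.7], 0.9)]
release_tab [([298.5, 204.5, 25.3, 31.7], 0.96)]
mould_lid [([262.6, 151.3, 73.6, 64.6], 0.67)]
tin [([207.6, 226.3, 29.7, 29.5], 0.95)]
crucible [([355.7, 152.5, 27.6, 26.2], 0.7), ([396.3, 153.0, 95.6, 78.5], 0.26)]
pan [([394.1, 157.7, 97.9, 73.9], 0.83)]
sinker_a [([349.3, 184.1, 12.1, 14.6], 0.68), ([225.8, 163.5, 13.4, 14.9], 0.59), ([298.8, 203.6, 27.1, 34.0], 0.16)]
mallet [([162.5, 148.2, 34.2, 102.3], 0.71), ([253.1, 218.3, 12.0, 10.3], 0.35)]
side {'fovy': 57.572257203190624, 'cx': 278.89068680549616, 'cy': 208.73587654371778, 'view': [[0.8052789973162469, -0.5927590603304629, 0.012744915750481376, -420.4317243319385], [0.38997731285921716, 0.5457413741605853, 0.74167
[... 767 characters left out ...]
, 'qpos': array([ 1.19121599,  0.62836664,  0.0385232 ,  1.51739054, -0.02700834,
        0.99630833, -0.0199805 ]), 'qd': array([ 8.88313929e-04, -5.19647120e-04, -1.39889091e-04, -6.17728822e-05,
        7.76108809e-04, -1.02262417e-03, -8.88348035e-04]), 'tau': array([ 1.80632709e-03, -5.63264680e+01,  1.22553751e+00, -1.93785971e+01,
        1.06868742e-02,  1.60168238e-03, -2.08943987e-05]), 'eef_pos': array([ 200.64848855, -618.27655751,  231.33851264]), 'tool_rot': array([ 3.14154730e+00, -3.22881925e-05,  3.13751749e-01]), 'force': array([-0.21556445,  0.10148432, -0.61591446]), 'torque': array([ 0.00423802, -0.05155588,  0.058875  ]), 'gripper_force': 0.0, 'width': 85.4800008521258}
```

```bash
python3 - <<'E'
import cv2
a=cv2.imread("pics/top0.png")[130:270,150:350]; cv2.imwrite("pics/top0c.png",cv2.resize(a,None,fx=4,fy=4,interpolation=cv2.INTER_CUBIC))
a=cv2.imread("pics/side0.png")[130:310,180:420]; cv2.imwrite("pics/side0c.png",cv2.resize(a,None,fx=3.3,fy=3.3,interpolation=cv2.INTER_CUBIC))
E
```

```text
(no output)
```

View pics/top0c.png

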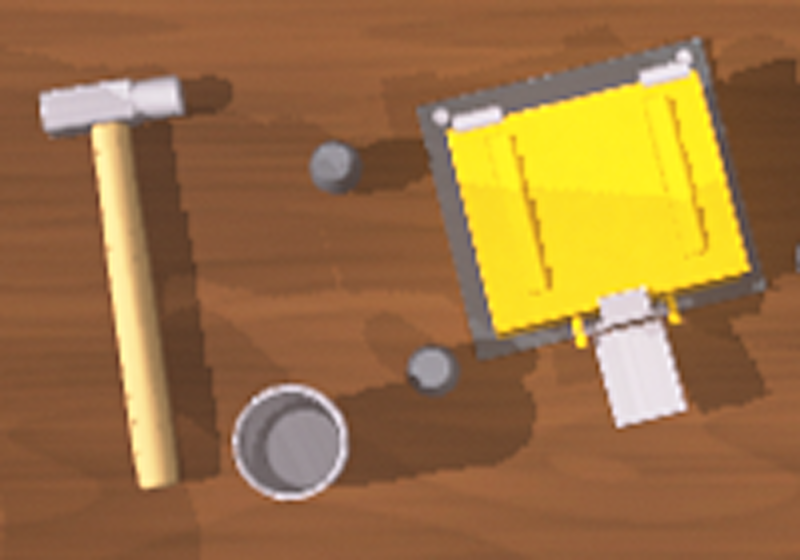

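View pics/side0c.png

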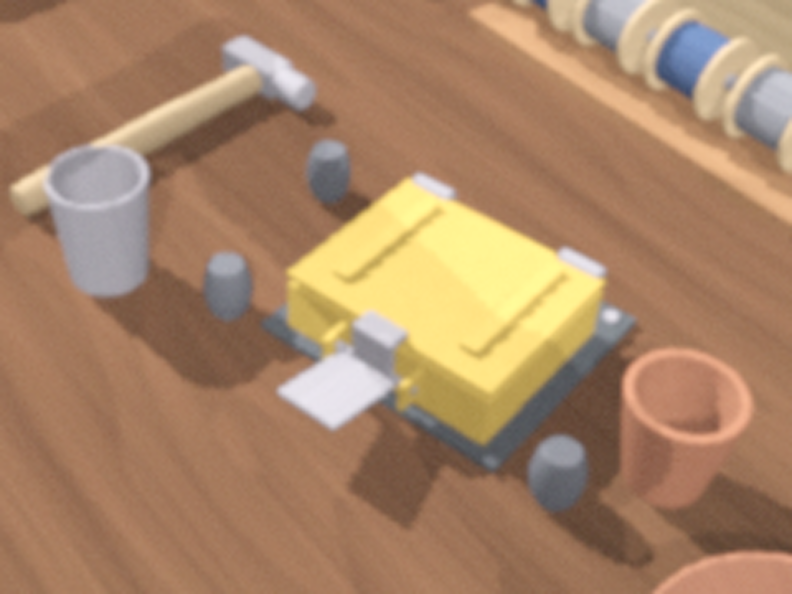

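```bash
cat > h.py <<'E'
import numpy as np
V={'top':(46.43456243557824,276.8185,206.0914,np.array([[-0.008583412362277493,-0.9999502571212843,-0.005080188509978679,54.2907841803328],[0.99329827689505,-0.00911167822907329,0.11521940130539897,-548.9868973377029],[-0.1152599590037401,-0.004057166859724884,0.9933270766708864,-1192.2632798729735]])),
'side':(57.572257203190624,278.8907,208.7359,np.array([[0.8052789973162469,-0.5927590603304629,0.012744915750481376,-420.4317243319385],[0.38997731285921716,0.5457413741605853,0.7416765116844544,-286.3817766753141],[-0.4465908999704813,-0.5922862896652791,0.6706366520986551,-579.4396759127856]]))}
def proj(c,P):
    f,cx,cy,M=V[c]; f=210/np.tan(np.radians(f/2)); p=M[:,:3]@np.asarray(P,float)+M[:,3]
    return np.array([cx+f*p[0]/-p[2], cy-f*p[1]/-p[2]])
def onz(c,u,v,z):
    from scipy.optimize import fsolve
    return fsolve(lambda q:proj(c,[q[0],q[1],z])-[u,v],[500,0])
E
python3 - <<'E'
from h import *
from scipy.optimize import least_squares
T=[((497,335),(-65,80,54)),((752,272),(-65,-80,54)),((448,128),(65,80,54)),((700,68),(65,-80,54)),((618,428),(-137,22,45)),((687,410),(-137,-22,45))]
S=[((290,270),(-65,80,54)),((487,392),(-65,-80,54)),((410,180),(65,80,54)),((604,283),(65,-80,54)),((280,390),(-137,22,45)),((332,428),(-137,-22,45))]
O=[('top',150+u/4,130+v/4,L) for (u,v),L in T]+[('side',180+u/3.3,130+v/3.3,L) for (u,v),L in S]
def W(q,L):
    c,s=np.cos(q[2]),np.sin(q[2]); return [q[0]+c*L[0]-s*L[1],q[1]+s*L[0]+c*L[1],L[2]]
def res(q,O=O): return np.concatenate([proj(c,W(q,L))-[u,v] for c,u,v,L in O])
for o in (O,O[:6],O[6:]):
    r=least_squares(res,[560,0,0],args=(o,),loss='soft_l1'); print(r.x,np.round(r.fun,1))
    if o is O:q=r.x
for n,L in dict(press=(-119,0,41),edge=(-65,0,52),hinge=(65,0,52)).items(): print(n,np.round(W(q,L),1))
for n,c,u,v,z in [('sb','top',233,171.5,42),('sa','top',258.2,222.3,42),('sc','top',355.3,191.4,42),('tin','top',222.5,240.7,85),('cruc','top',369,165.6,75),('malhead','top',178,156,20),('malend','top',189,250,20),('pan','top',443,194,40)]: print(n,onz(c,u,v,z).round())
E
```

```text
[ 6.11214018e+02 -7.51702668e+00  2.25385474e-01] [-0.1 -0.8 -0.5 -0.1  0.1  0.3 -0.3  0.5 -0.5 -0.7 -0.4 -0.4 -1.3  1.2
  0.7  1.6 -0.1 -0.   0.7  0.1 -0.9  0.1  0.4  0. ]
[ 6.10614039e+02 -8.09650582e+00  2.28200584e-01] [ 0.3 -0.5 -0.2  0.1  0.3  0.6 -0.2  0.7 -0.1 -0.5  0.  -0.2]
[ 6.12110660e+02 -6.47229258e+00  2.23089616e-01] [-1.2  0.7  0.5  1.1  0.1 -0.4  0.7 -0.3 -0.9 -0.5  0.3 -0.6]
press [495.2 -34.1  41. ]
edge [547.9 -22.   52. ]
hinge [674.6   7.   52. ]
sb [636. 158.]
sa [508.  96.]
sc [ 583. -146.]
tin [462. 179.]
cruc [ 642. -176.]
malhead [682. 301.]
malend [442. 270.]
pan [ 575. -364.]
```

```bash
python3 -m jog '{"claw":[0,0,0,0,0,0,0,0,0,0,0],"xyz":[[0,0,0],[0.26,-0.32,0],[0.4,-0.48,0],[0.4,-0.48,0],[0.4,-0.48,0],[0.4,-0.48,0],[0.4,-0.48,0],[0.4,-0.48,0],[0.4,-0.48,0],[0.4,-0.48,0],[0,0,0]],"twist":[[0,0,0.028],[0,0,0],[0,0,0],[0,0,0],[0,0,0],[0,0,0],[0,0,0],[0,0,0],[0,0,0],[0,0,0],[0,0,0]]}'; python3 - <<'E'
from cell import readout; import numpy as np
s=readout.read_state(); p=s['eef_pos']; d=np.array([495.2,-34.1])-p[:2]; c,k=np.cos(.2254),np.sin(.2254)
print(p,s['tool_rot'],s['force'],s['width'],'tool x',c*d[0]+k*d[1],'tool y',-(c*d[1]-k*d[0]))
E
```

```text
clock: 2.28
eef_pos: [447.4, -129.8, 231.6]
tool_rot: [-3.14, -0.003, 0.236]
force: [0.3, -0.8, -0.6]
width: 0.5
gripper_force: 0.0
[ 447.36376493 -129.80083554  231.57979334] [-3.13999979e+00 -2.53163550e-03  2.36455580e-01] [ 0.32411096 -0.84887361 -0.60146641] 0.5364818517437266 tool x 68.01498630199036 tool y -82.58884274896016
```

```bash
python3 -m jog '{"claw":[0,0,0,0,0,0],"xyz":[[0.34,-0.42,0],[0.34,-0.42,0],[0,0,0.4],[0,0,0.4],[0,0,0.35],[0,0,0]],"twist":[[0,0,0.003],[0,0,0],[0,0,0],[0,0,0],[0,0,0],[0,0,0]]}'; python3 - <<'E'
from cell import readout,optics; import numpy as np,cv2
s=readout.read_state(); p=s['eef_pos']; d=np.array([495.2,-34.1])-p[:2]; c,k=np.cos(.2254),np.sin(.2254)
print(p,s['tool_rot'],'tool x',c*d[0]+k*d[1],'tool y',-(c*d[1]-k*d[0]))
a=optics.get_image('side')['color'][100:310,180:420,::-1];cv2.imwrite('pics/s1.png',cv2.resize(a,None,fx=2.8,fy=2.8))
E
```

```text
clock: 3.02
eef_pos: [490.6, -39.5, 114.6]
tool_rot: [-3.141, 0.005, 0.215]
force: [0.3, 0.5, 0.4]
width: -0.2
gripper_force: 0.0
[490.62172106 -39.52977644 114.55892697] [-3.14082347  0.0053326   0.21512483] tool x 5.676005137572732 tool y -4.269200859272962
```

View pics/s1.png

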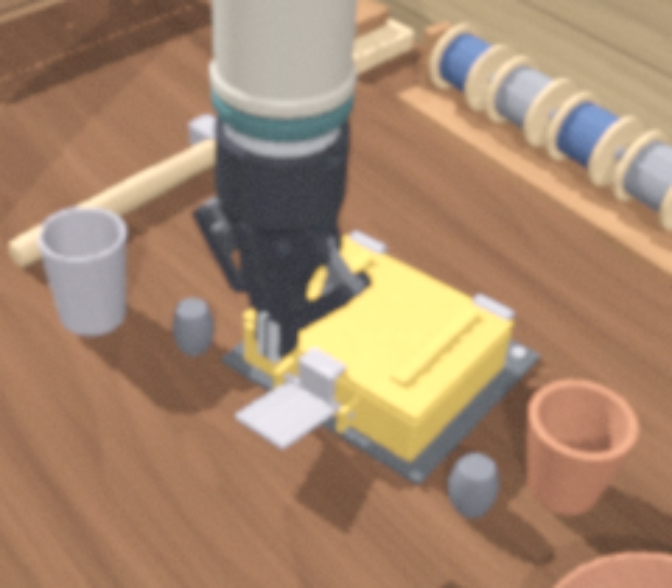

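```bash
python3 -m jog '{"claw":[0,0,0,0,0],"xyz":[[0.02,-0.02,0],[0,0,0.3],[0,0,0.25],[0,0,0],[0,0,0]],"twist":[[0,0,-0.002],[0,0,0],[0,0,0],[0,0,0],[0,0,0]]}'; python3 - <<'E'
from cell import readout,optics; import numpy as np,cv2
from h import proj
s=readout.read_state(); p=s['eef_pos']; d=np.array([495.2,-34.1])-p[:2]; c,k=np.cos(.2254),np.sin(.2254)
print(p,s['tool_rot'],s['force'],'tool x',c*d[0]+k*d[1],'tool y',-(c*d[1]-k*d[0]))
print((proj('side',p)-[180,100])*2.8,(proj('side',[490.6,-39.5,114.6])-[180,100])*2.8)
a=optics.get_image('side')['color'][100:310,180:420,::-1];cv2.imwrite('pics/s2.png',cv2.resize(a,None,fx=2.8,fy=2.8))
E
```

```text
clock: 3.7
eef_pos: [495.4, -36.2, 62.8]
tool_rot: [3.141, -0.002, 0.223]
force: [-0.2, -0.3, 0.9]
width: -0.1
gripper_force: 0.0
[495.35320968 -36.1825162   62.75843756] [ 3.14094584e+00 -2.47325847e-03  2.22655338e-01] [-0.22751023 -0.29839779  0.93992018] tool x 0.31610037797708956 tool y -2.064080295141398
[277.92935014 400.86742595] [276.14713601 352.92008115]
```

View pics/s2.png

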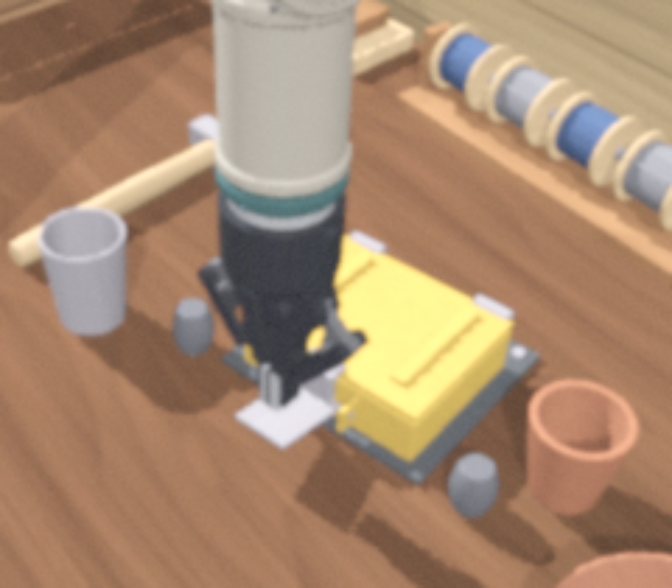

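```bash
python3 -m jog '{"claw":[0,0,0,0,0,0],"xyz":[[0,-0.02,0.1],[0,0,0.1],[0,0,0.08],[0,0,0.06],[0,0,0.02],[0,0,0]],"twist":[[0,0,0],[0,0,0],[0,0,0],[0,0,0],[0,0,0],[0,0,0]]}'; python3 - <<'E'
from cell import readout,optics; import numpy as np,cv2
s=readout.read_state(); print(s['eef_pos'],s['force'])
a=optics.get_image('side')['color'][100:310,180:420,::-1];cv2.imwrite('pics/s3.png',cv2.resize(a,None,fx=2.8,fy=2.8))
E
```

```text
clock: 4.5
eef_pos: [493.2, -34.1, 25.2]
tool_rot: [-3.141, 0.001, 0.223]
force: [-3.4, -0.1, 2.3]
width: 0.3
gripper_force: 1.6
[493.22699714 -34.1442718   25.16599856] [-3.37364654 -0.11587148  2.30293752]
```

View pics/s3.png

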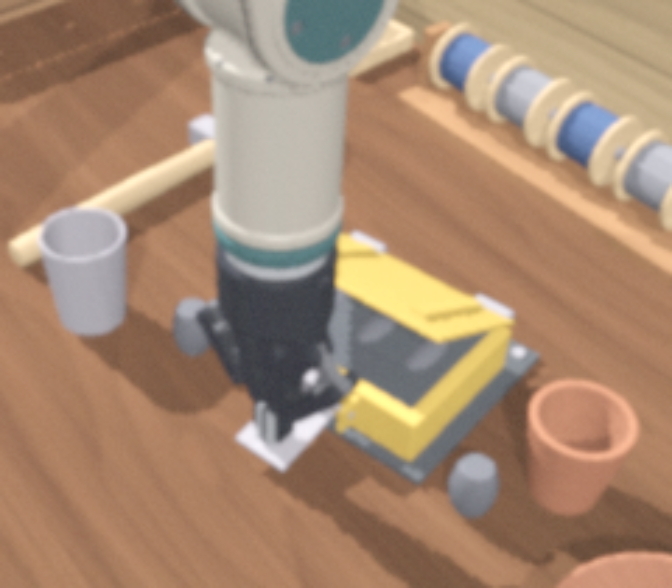

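```bash
python3 -m jog '{"claw":[0,0,0,0,0,0,0,0,0,0],"xyz":[[-0.05,0,-0.1],[-0.1,0,-0.2],[0,0,-0.25],[0,0,-0.25],[0,0,0],[0,0,0],[0,0,0],[0,0,0],[0,0,0],[0,0,0]],"twist":[[0,0,0],[0,0,0],[0,0,0],[0,0,0],[0,0,0],[0,0,0],[0,0,0],[0,0,0],[0,0,0],[0,0,0]]}'; python3 - <<'E'
from cell import readout,optics; import numpy as np,cv2
s=readout.read_state(); p=s['eef_pos']; d=p[:2]-[611.2,-7.5]; c,k=np.cos(.2254),np.sin(.2254)
print('mould frame',c*d[0]+k*d[1],c*d[1]-k*d[0],p[2],s['force'])
a=optics.get_image('side')['color'][100:310,180:420,::-1];cv2.imwrite('pics/s4.png',cv2.resize(a,None,fx=2.8,fy=2.8))
E
```

```text
clock: 5.8
eef_pos: [479.0, -37.5, 105.1]
tool_rot: [-3.141, 0.0, 0.223]
force: [0.0, -1.2, 0.0]
width: 0.2
gripper_force: 0.0
mould frame -135.5521681425466 0.322863434911401 105.10305461989005 [ 0.02708337 -1.21567588  0.01102174]
```

View pics/s4.png

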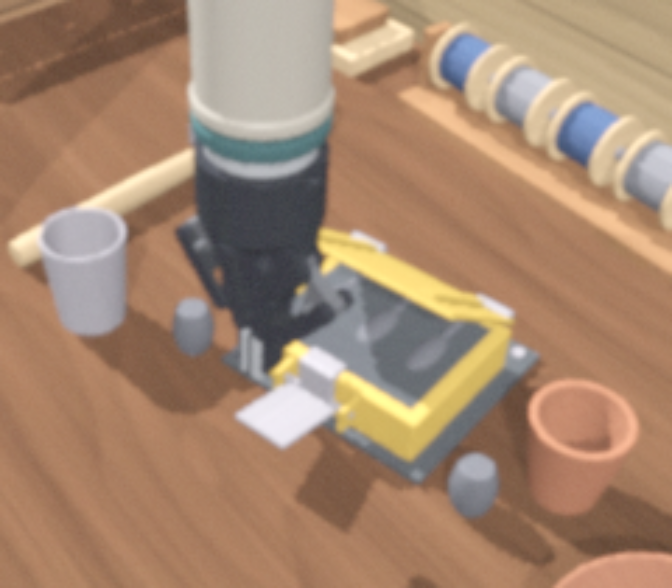

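```bash
python3 -m jog '{"claw":[0,0,0,0,0,0,0,0,0,0,0,0],"xyz":[[0.2,0,0],[0.2,0,0],[0.2,0,0],[0.2,0,0],[0.12,0,-0.09],[0.12,0,-0.1],[0.12,0,-0.1],[0.12,0,-0.07],[0.12,0,-0.05],[0.12,0,-0.03],[0.12,0,-0.03],[0,0,0]],"twist":[[0,0,0],[0,0,0],[0,0,0],[0,0,0],[0,0,0],[0,0,0],[0,0,0],[0,0,0],[0,0,0],[0,0,0],[0,0,0],[0,0,0]]}'; python3 - <<'E'
from cell import readout,optics; import numpy as np,cv2
s=readout.read_state(); p=s['eef_pos']; d=p[:2]-[611.2,-7.5]; c,k=np.cos(.2254),np.sin(.2254)
print('mould frame',c*d[0]+k*d[1],c*d[1]-k*d[0],p[2],s['force'])
a=optics.get_image('side')['color'][60:310,180:460,::-1];cv2.imwrite('pics/s5.png',cv2.resize(a,None,fx=2.3,fy=2.3))
E
```

```text
clock: 7.35
eef_pos: [640.1, -0.8, 152.2]
tool_rot: [-3.142, -0.001, 0.223]
force: [-0.5, -0.2, 0.4]
width: -0.0
gripper_force: 0.0
mould frame 29.654371127674537 0.0406035918764438 152.24327693651085 [-0.47025264 -0.1878543   0.37795403]
```

View pics/s5.png

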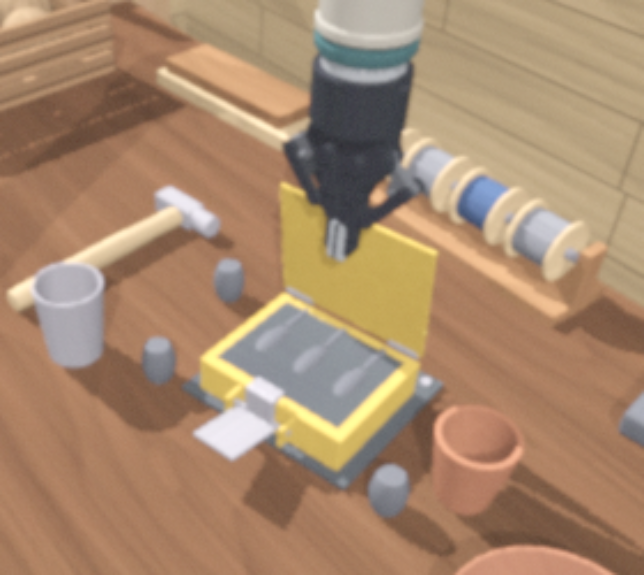

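```bash
python3 -m jog '{"claw":[0,0,0,0,0,0,0,0,0,0,0,0],"xyz":[[0.1,0,0],[0.1,0,0],[0.1,0,0],[0.08,0,0],[0,0,0],[0,0,0],[-0.1,0,0],[-0.2,0,0],[-0.3,0,0],[-0.4,0,-0.2],[-0.4,0,-0.3],[0,0,0]],"twist":[[0,0,0],[0,0,0],[0,0,0],[0,0,0],[0,0,0],[0,0,0],[0,0,0],[0,0,0],[0,0,0],[0,0,0],[0,0,0],[0,0,0]]}'; python3 -m jog '{"claw":[0,0,0,0,0,0,0,0],"xyz":[[0,0,0],[0,0,0],[0,0,0],[0,0,0],[0,0,0],[0,0,0],[0,0,0],[0,0,0]],"twist":[[0,0,0],[0,0,0],[0,0,0],[0,0,0],[0,0,0],[0,0,0],[0,0,0],[0,0,0]]}'; python3 - <<'E'
from cell import readout,optics; import numpy as np,cv2
s=readout.read_state(); print(s['eef_pos'],s['force'])
a=optics.get_image('side')['color'][60:310,180:460,::-1];cv2.imwrite('pics/s6.png',cv2.resize(a,None,fx=2.3,fy=2.3))
E
```

```text
clock: 8.9
eef_pos: [537.4, -25.1, 204.6]
tool_rot: [3.141, -0.001, 0.221]
force: [1.3, -0.8, 0.5]
width: -0.0
gripper_force: 0.0
clock: 9.9
eef_pos: [539.6, -23.8, 202.4]
tool_rot: [3.142, -0.0, 0.223]
force: [-0.4, 0.2, 0.6]
width: 0.1
gripper_force: 0.0
[539.58324525 -23.76577565 202.35900935] [-0.36680526  0.20856134  0.60170004]
```

View pics/s6.png

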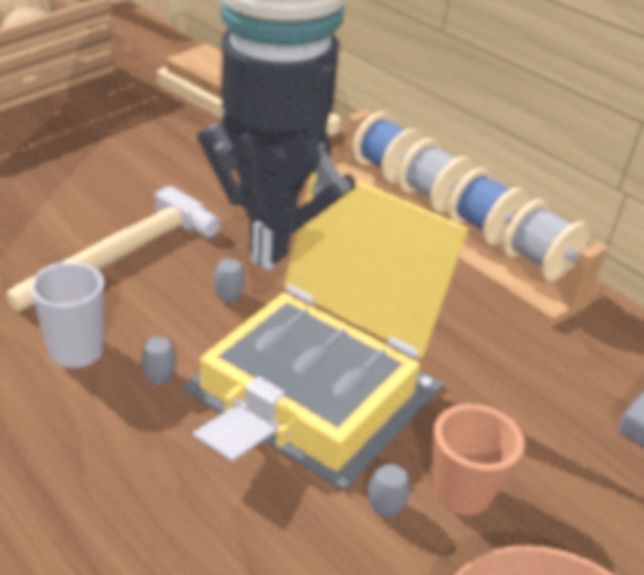

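```bash
python3 - <<'E'
from h import *
for t in (1.5,1.6,1.7,1.85):
    L=(65-130*np.cos(t),-80,52+130*np.sin(t)); c,s=np.cos(.2254),np.sin(.2254)
    print(t,((proj('side',[611.2+c*L[0]-s*L[1],-7.5+s*L[0]+c*L[1],L[2]])-[180,60])*2.3).round())
E
```

```text
1.5 [442. 250.]
1.6 [450. 243.]
1.7 [458. 237.]
1.85 [468. 231.]
```

The lid's front right corner appears at (467, 230). The projection for a lid at 1.85 rad is (468, 231), so it is at its stop.

```bash
python3 -c "
from cell import order; print(order.finish_job())"
```

```text
the job is handed in; nothing more can be done
None
```

The mould is open: the tab was pressed, the lid popped up and was pushed over, and the last picture shows it leaning at its stop (about 1.85 rad) with the arm clear; the things around it look unmoved, and the job is handed in at about 10 s.

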